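# Box up the pipe specimen

## Robot

A 7-joint arm with a two-finger parallel gripper is mounted at the origin on the work surface. World frame = base frame: x ahead of the robot, y to its left, z up, the work surface at z = 0. Lengths are in m, angles in rad, forces in N, time in s.
With the tool pointing down it reaches from about 0.4 to 0.85 m from the base axis. Payload 10.4 kg.
Tool frame: the origin (TCP) lies between the finger pads; the fingertips stand 17 mm ahead of it and the grasp point (between the pads) lies 2 mm behind it; z points along the fingers, y is the direction in which the jaws open and shut (so a half turn about z gives the same grasp; the last joint's range is limited). The gripper opens to 85 mm and grips with 20 to 120 N. Pads are 22 mm wide; open, the fingers measure 114 mm over their backs; the gripper's body (76 mm by 85 mm) begins 54 mm behind the grasp point. The pads swing forward as they close: fully open they stand 13 mm farther back than shut.
Start: joints at [-1.227, 0.332, -0.065, 1.46, 0.022, 1.35, -0.088], TCP at [0.224, 0.583, 0.248] pointing down, gripper open.
Joint ranges: [-2.6, 2.6], [-0.5, 2.12], [-1.47, 1.34], [0.16, 2.42], [-1.27, 4.41], [0.06, 2.06], [-2.6, 2.6]. Speed limits (rad/s): [2.22, 2.22, 2.79, 2.79, 3.14, 3.14, 3.14].

## Interface

Orientations are given as a unit quaternion [x, y, z, w].
In Python, from workcell import manip gives the robot as it stands.
- The arm moves only by the tool jog_arm, never from a script. Its argument "steps" is one flat list of numbers, 5 for each row, row after row: the finger opening in m, from 0 to 0.0854, then the shift along the tool's x, y, z in m, then the turn about the tool's z in rad. In form: [gripper, x, y, z, twist, gripper, x, y, z, twist, ...]. A call has exactly 10 rows; each row is the pose to reach, as a shift and turn from the pose commanded when the call began, along the tool's axes at that moment; what a row does not reach only later rows make up. A row lasts 1/10 s, in which the tool goes at most 50 mm and 8.59 degrees, less where a joint would pass 70% of its speed; a pose out of reach is approached as far as the arm can. A call with a gripper value outside its range is refused whole. The fingers move at their own pace and stop on an object; "grip_force" is the grip in N (left out, the last holds). Time passes only in rows, so rows that repeat a pose let the fingers close, or fill a call up. It gives the time, the measured TCP pose, the force and the opening at its end, in the units of the state.
- manip.get_obs(): the state, without advancing time (a new reading comes with each control period).
- manip.camera(name): name is "side" or "top"; returns (picture, depth): 420x560x3 uint8, red, green, blue; 420x560 float32, m along the optical axis (not along the pixel's ray), 0 where there is no reading.
- manip.calibration(name): a dict with "mtx" (3x3 intrinsics, pixels), "world_to_cam" (4x4, takes a point from world to camera coordinates). Camera axes: x right, y down, z forward; pixel columns grow to the right and rows downward; lengths in m; the calibration is good to about 2 mm. A picture is of the moment at which its call begins. calibration takes no time and is no camera call.
- manip.hand_in(): hands the job in, once; it reports no verdict.
The state is a dict: "clock": time; "joint_pos": joint angles; "joint_velocities": joint speeds; "tau": joint torques, N m; "position": TCP position; "ee_rot": TCP orientation; "ft_force": force on the tool from outside, world axes, zero at the start; "torque": the same for the moment, N m; "grip_width": opening from 0.0 (shut) to 1.0 (fully open).
Only numpy, scipy, OpenCV 4.12 (cv2) and the standard library are available. Lean on these libraries where they do the work, as an engineer would, in place of code of your own. Each camera call takes 0.05 s, during which the arm holds its last target.

## Task

Put the short, hollow piece of steel pipe into the white rectangular tub, then put the tub's own rectangular lid on it, fully down and square with the tub. Set both down by hand, do not drop them in from a height.

Things in the scene. Friction and masses are not known exactly. Their poses are not given: they have to be found in the camera images.
- pipe: The pipe specimen: a bare steel tube, open at both ends, outside diameter 42 mm, bore 34 mm, 55 mm long, about 0.2 kg, loose, standing upright on the bench. Origin at the centre of its lower end, z up along its axis. The thinner, taller solid bar near it is not wanted.
- tub: White open-topped rectangular tub that stays firmly where it stands on the bench. Outside 140 mm (its x) by 190 mm (its y), with a rim 154 x 204 mm round the top; 75 mm high; walls and floor 5 mm thick, so the inside is 130 x 180 mm. Origin at the centre of its underside, z up. Its yaw varies.
- lid: The tub's lid, white, loose, 0.25 kg, lying right way up: a plate 165 (its x) x 215 (its y) x 5 mm with a centred locating block 100 x 150 mm, 8 mm deep, beneath. Origin: centre of the block's underside, z up; the plate's top is 13 mm above it. Seated, the plate rests on the tub's rim, the block inside with 15 mm play all round, the origin 67 mm above the tub's underside; either way round will do.
- lid_handle (a point): Middle of the upright bar handle in the centre of the tub's lid: 16 mm thick (x), 90 mm long (y), 40 mm tall. This point is 33 mm above the lid's origin, at half the handle's height; axes as the lid's. The small round lid with a knob does not belong to this tub.

How it is judged:
By the outcome, as a careful person would: the job done as asked, in the order asked, and still so for the second after the job is handed in, with the robot touching nothing.
It also fails if it takes over 64 s, if anything falls off the work surface, if the arm or the gripper's body presses on something with over 40 N, if the wrist force passes 120 N, or if a joint passes its speed limit or range.

## Working session

There is one attempt and no reset: what is moved stays moved. The work goes in short steps, Python scripts to look and compute and a tool call to move; the robot and the scene stay as the last step left them, time stands still between calls to the robot, and variables do not carry over. Pictures are saved under pics/ and viewed, and the job is handed in when it is done.

Besides the shell and the picture viewer there is one more tool, called after "Emit:" as name(argument=value, ...), one argument or row to a line, values as JSON. jog_arm: Moves the arm, as the interface text tells. Its arguments: {"type":"object","properties":{"steps":{"type":"array"},"grip_force":{"type":"number"}},"required":["steps"]}

```bash
mkdir -p pics; python3 - <<'E'
from workcell import manip
import cv2,numpy as np
o=manip.get_obs();print({k:np.round(v,3) for k,v in o.items()})
for n in("top","side"):
    p,d=manip.camera(n);cv2.imwrite(f"pics/{n}0.png",p[:,:,::-1]);np.savez(f"{n}0.npz",p=p,d=d)
    c=manip.calibration(n);print(c)
E
```

```text
{'clock': np.float64(0.0), 'joint_pos': array([-1.227,  0.333, -0.065,  1.461,  0.022,  1.35 , -0.089]), 'joint_velocities': array([ 0.   , -0.001, -0.001,  0.001,  0.001, -0.   , -0.001]), 'tau': array([-0.0000e+00, -6.2545e+01,  4.9000e-02, -3.9162e+01,  1.6000e-02,
        1.0000e-02, -0.0000e+00]), 'position': array([0.224, 0.583, 0.248]), 'ee_rot': array([ 0.182,  0.983, -0.001, -0.   ]), 'ft_force': array([-0.214, -0.256, -0.685]), 'torque': array([0.011, 0.024, 0.004]), 'grip_width': np.float64(0.999)}
{'mtx': array([[540.44983047,   0.        , 282.21953238],
       [  0.        , 540.44983047, 206.4358858 ],
       [  0.        ,   0.        ,   1.        ]]), 'world_to_cam': array([[ 0.02900755, -0.99957005,  0.00427486, -0.01431173],
       [-0.99875489, -0.02915701, -0.04047896,  0.50197942],
       [ 0.0405862 , -0.00309534, -0.99917125,  1.18025609],
       [ 0.        ,  0.        ,  0.        ,  1.        ]])}
{'mtx': array([[539.16865349,   0.        , 282.43559467],
       [  0.        , 539.16865349, 206.17252915],
       [  0.        ,   0.        ,   1.        ]]), 'world_to_cam': array([[ 0.84721565, -0.53122402,  0.00516682, -0.43548081],
       [-0.38085376, -0.61412273, -0.69123346,  0.23193201],
       [ 0.37037288,  0.58365599, -0.72261305,  0.91299631],
       [ 0.        ,  0.        ,  0.        ,  1.        ]])}
```

View pics/top0.png

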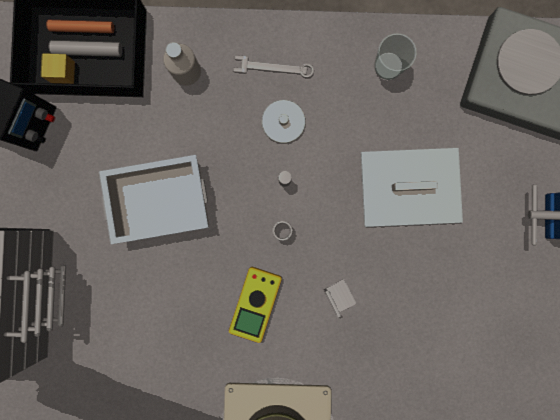

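View pics/side0.png

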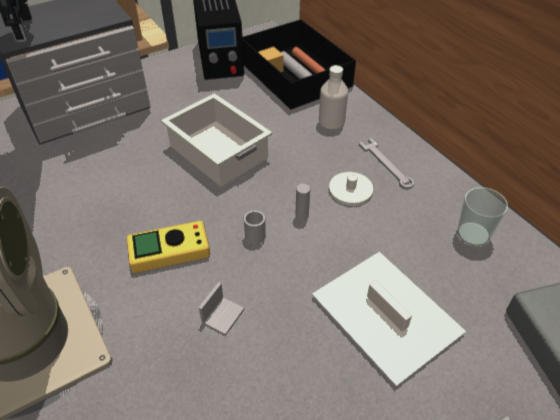

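The top view shows the pipe at about (283,231), the solid bar at (285,178), the tub centred near (155,200), and the lid near (412,187) with its handle at (415,186). Next I'll measure their positions.

```bash
cat > h.py <<'E'
import numpy as np,cv2
from workcell import manip
def cloud(n,d):
    c=manip.calibration(n);K=c["mtx"];T=np.linalg.inv(c["world_to_cam"])
    v,u=np.mgrid[:d.shape[0],:d.shape[1]]
    P=np.stack([(u-K[0,2])/K[0,0]*d,(v-K[1,2])/K[1,1]*d,d],-1)
    W=P@T[:3,:3].T+T[:3,3]; W[d==0]=np.nan
    return W
def rect(pts):
    r=cv2.minAreaRect((pts[:,:2]*1000).astype(np.float32)); return r, np.round(cv2.boxPoints(r))
E
python3 - <<'E'
from h import *
for n in("top","side"):
    W=cloud(n,np.load(n+"0.npz")["d"]);X,Y,Z=W[...,0],W[...,1],W[...,2]
    def sel(x0,x1,y0,y1,z0,z1):
        m=(X>x0)&(X<x1)&(Y>y0)&(Y<y1)&(Z>z0)&(Z<z1)
        m=cv2.morphologyEx(m.astype(np.uint8),cv2.MORPH_OPEN,np.ones((2,2)))>0
        return W[m]
    if n=="top":
        for nm,(u,v) in dict(pipe=(283,231),bar=(285,178),tub=(155,200),rim=(204,180),lid=(390,210),handle=(415,186),bench=(330,100)).items(): print(nm,W[v,u].round(3))
    print(n)
    for nm,b in dict(tub=(.35,.65,.1,.38,.066,.085),tubfloor=(.35,.65,.1,.38,.002,.02),lid=(.3,.65,-.38,-.1,.007,.025),handle=(.3,.65,-.38,-.1,.045,.065),pipe=(.4,.52,-.05,.03,.045,.065)).items():
        p=sel(*b)
        if len(p)>5: r,bx=rect(p);print(nm,len(p),np.round(r[0],1),np.round(r[1],1),round(r[2],1),'zmed',np.median(p[:,2]).round(4),'mean',p.mean(0).round(4))
E
```

```text
pipe [ 0.448 -0.003 -0.   ]
bar [ 0.559 -0.004  0.078]
tub [0.508 0.282 0.004]
rim [0.556 0.176 0.002]
lid [ 0.501 -0.236  0.015]
handle [ 0.552 -0.28   0.056]
bench [ 0.744 -0.1    0.001]
top
tub 2083 [508.8 278.8] [163.2 235.9] 11.8 zmed nan mean [nan nan nan]
tubfloor 4256 [526.4 192.5] [354.1 169.2] 45.3 zmed nan mean [nan nan nan]
lid 6546 [ 455.3 -260.9] [129.8 417. ] 40.8 zmed nan mean [nan nan nan]
handle 353 [ 452.  -202.8] [ 78.  351.5] 49.2 zmed 0.0525 mean [ 0.5304 -0.2703  0.0486]
pipe 99 [449.9  -4.1] [39.  36.2] 48.5 zmed nan mean [nan nan nan]
side
tub 1515 [482.8 292.2] [222.9 277.2] 39.8 zmed nan mean [nan nan nan]
tubfloor 1754 [506.2 267.5] [152.4 185.9] 15.8 zmed nan mean [nan nan nan]
lid 8804 [ 474.1 -242.4] [ 70.6 427.5] 43.6 zmed nan mean [nan nan nan]
handle 529 [ 452.8 -199.2] [ 63.  347.1] 49.9 zmed nan mean [nan nan nan]
pipe 196 [461.3  16.3] [81.2 36.1] 56.9 zmed nan mean [nan nan nan]
```

```bash
cat >> h.py <<'E'
def blob(W,b,op=0):
    X,Y,Z=W[...,0],W[...,1],W[...,2]
    m=(X>b[0])&(X<b[1])&(Y>b[2])&(Y<b[3])&(Z>b[4])&(Z<b[5])
    k=m.astype(np.uint8)
    if op: k=cv2.morphologyEx(k,cv2.MORPH_OPEN,np.ones((op,op)))
    c,l,s,_=cv2.connectedComponentsWithStats(k,connectivity=8)
    i=1+np.argmax(s[1:,4]); return W[m&(l==i)]
E
python3 - <<'E'
from h import *
for n in("top","side"):
    W=cloud(n,np.load(n+"0.npz")["d"]);print(n)
    for nm,b,op in [("tub",(.35,.65,.1,.42,.068,.085),0),("tubfloor",(.35,.65,.1,.42,.002,.02),3),("lid",(.3,.65,-.4,-.1,.007,.025),3),("handle",(.48,.6,-.36,-.2,.045,.065),0),("pipe",(.4,.52,-.05,.04,.045,.065),0)]:
        p=blob(W,b,op)
        r,bx=rect(p);print(nm,len(p),np.round(r[0],1),np.round(r[1],1),round(r[2],1),'med',np.median(p,0).round(4),'mean',p.mean(0).round(4), bx.tolist())
E
```

```text
top
tub 2068 [507.6 268.9] [154.6 216. ] 11.5 med [0.5082 0.2725 0.075 ] mean [0.5077 0.2704 0.0749] [[410.0, 359.0], [453.0, 148.0], [605.0, 178.0], [562.0, 390.0]]
tubfloor 3765 [507.7 274.9] [128.1 171.6] 11.6 med [0.5069 0.2746 0.0055] mean [0.5073 0.2763 0.0058] [[428.0, 346.0], [462.0, 178.0], [588.0, 204.0], [553.0, 372.0]]
lid 6885 [ 554.1 -283.2] [165.2 216.3] 4.1 med [ 0.5509 -0.2819  0.0134] mean [ 0.5533 -0.2825  0.0134] [[464.0, -181.0], [479.0, -397.0], [644.0, -385.0], [629.0, -169.0]]
handle 324 [ 553.9 -283. ] [16.2 91.1] 4.2 med [ 0.5534 -0.2829  0.0532] mean [ 0.5535 -0.2825  0.0531] [[542.0, -238.0], [549.0, -329.0], [565.0, -328.0], [559.0, -237.0]]
pipe 106 [450.   -1.1] [40.4 38.9] 46.4 med [ 0.4505 -0.0016  0.0551] mean [ 0.4501 -0.0012  0.0549] [[422.0, -2.0], [450.0, -29.0], [478.0, 0.0], [450.0, 27.0]]
side
tub 1438 [507.7 268.3] [157.8 214.9] 11.2 med [0.5022 0.2564 0.0735] mean [0.5044 0.2625 0.0733] [[409.0, 358.0], [451.0, 148.0], [606.0, 178.0], [564.0, 389.0]]
tubfloor 1024 [524.9 305.9] [ 88.5 132.3] 12.4 med [0.5282 0.322  0.005 ] mean [0.5274 0.3219 0.0066] [[467.0, 361.0], [496.0, 232.0], [582.0, 251.0], [554.0, 380.0]]
lid 9260 [ 553.2 -280.7] [167.6 216.4] 4.3 med [ 0.5416 -0.2965  0.0119] mean [ 0.5482 -0.29    0.012 ] [[462.0, -179.0], [478.0, -395.0], [645.0, -382.0], [629.0, -167.0]]
handle 496 [ 552.6 -281.3] [18.6 89.7] 5.2 med [ 0.5512 -0.2844  0.0516] mean [ 0.5516 -0.2837  0.0512] [[539.0, -238.0], [547.0, -327.0], [566.0, -325.0], [558.0, -236.0]]
pipe 199 [ 4.487e+02 -1.000e-01] [43.3 38.9] 59.8 med [ 0.4478 -0.0007  0.052 ] mean [ 4.48e-01 -4.00e-04  5.14e-02] [[421.0, -9.0], [455.0, -29.0], [476.0, 9.0], [443.0, 28.0]]
```

```bash
python3 - <<'E'
from h import *
for n in("top","side"):
    W=cloud(n,np.load(n+"0.npz")["d"]);X,Y,Z=W[...,0],W[...,1],W[...,2]
    for nm,m in dict(left=(X>.0)&(X<.7)&(Y>.36)&(Y<.9),all=(abs(Y)<.4)&(X>.3)&(X<.7)).items():
        m=m&(Z>.09); print(n,nm,m.sum(),[np.percentile(a[m],[1,50,99]).round(3) for a in (X,Y,Z)] if m.any() else '')
    m=(X>.42)&(X<.56)&(Y>.12)&(Y<.175)&(Z>.02)
    # latch
    print(np.percentile(Z[m],[50,99]), [np.percentile(a[m],[5,95]).round(3) for a in(X,Y)])
W=cloud("top",np.load("top0.npz")["d"])
for u in range(196,214,2): print(u,W[190,u].round(3),W[215,u].round(3))
o=manip.get_obs()
from scipy.spatial.transform import Rotation as R
r=R.from_quat(o["ee_rot"]).as_matrix();print(r.round(3))
print("pipe in tool:",r.T@(np.array([.45,-.001,.248])-o["position"]))
E
```

```text
top left 7492 [array([0.167, 0.337, 0.696]), array([0.457, 0.498, 0.548]), array([0.092, 0.163, 0.228])]
top all 0 
[0.07452477 0.07936755] [array([0.454, 0.545]), array([0.158, 0.174])]
side left 15281 [array([0.16 , 0.302, 0.692]), array([0.459, 0.509, 0.681]), array([0.093, 0.201, 0.321])]
side all 0 
[0.05926375 0.07587734] [array([0.455, 0.541]), array([0.16 , 0.174])]
196 [0.528 0.181 0.076] [0.478 0.191 0.002]
198 [0.529 0.177 0.076] [0.478 0.186 0.006]
200 [0.529 0.172 0.079] [0.477 0.171 0.074]
202 [0.529 0.169 0.071] [0.477 0.167 0.077]
204 [0.529 0.165 0.07 ] [0.477 0.162 0.077]
206 [0.534 0.17  0.002] [0.477 0.159 0.072]
208 [nan nan nan] [0.479 0.164 0.003]
210 [0.534 0.162 0.   ] [ 0.479  0.16  -0.001]
212 [ 0.535  0.157 -0.001] [ 0.479  0.156 -0.002]
[[-0.933  0.359 -0.   ]
 [ 0.359  0.933 -0.001]
 [-0.    -0.001 -1.   ]]
pipe in tool: [-4.20412558e-01 -4.64252449e-01  2.07642511e-04]
```

Emit:
jog_arm(
  steps=[0.0854,0,0,-0.04,0,0.0854,-0.039,-0.023,-0.04,0,0.0854,-0.078,-0.046,-0.04,0,0.0854,-0.117,-0.069,-0.04,0,0.0854,-0.156,-0.092,-0.04,0,0.0854,-0.195,-0.115,-0.04,0,0.0854,-0.234,-0.138,-0.04,0,0.0854,-0.273,-0.161,-0.04,0,0.0854,-0.312,-0.184,-0.04,0,0.0854,-0.312,-0.184,-0.04,0],
  grip_force=40,
)

```text
clock: 1.1
position: [0.4535, 0.2934, 0.2883]
ee_rot: [0.187, 0.982, -0.001, 0.001]
ft_force: [-0.1, -0.0, 1.2]
grip_width: 1.002
```

Emit:
jog_arm(
  steps=[0.0854,-0.02,-0.045,0,0,0.0854,-0.036,-0.093,0,0,0.0854,-0.054,-0.14,0,0,0.0854,-0.072,-0.187,0,0,0.0854,-0.09,-0.234,0,0,0.0854,-0.108,-0.28,0,0,0.0854,-0.108,-0.28,0.04,0,0.0854,-0.108,-0.28,0.08,0,0.0854,-0.108,-0.28,0.1,0,0.0854,-0.108,-0.28,0.1,0],
)

```text
clock: 2.1
position: [0.4479, -0.0002, 0.1857]
ee_rot: [0.182, 0.983, -0.001, -0.002]
ft_force: [-0.0, -0.0, 0.3]
grip_width: 1.002
```

```bash
cat >> h.py <<'E'
from scipy.spatial.transform import Rotation as R
def to(t,yaw_y=None):
    o=manip.get_obs();r=R.from_quat(o["ee_rot"]).as_matrix()
    print("clk",o["clock"].round(2),"pos",o["position"].round(4),"y-axis ang",np.degrees(np.arctan2(r[1,1],r[0,1])).round(2),"tilt",r[:,2].round(4),"F",o["ft_force"].round(1),"w",o["grip_width"].round(3),"q",o["joint_pos"].round(2),"qd",abs(o["joint_velocities"]).max().round(3))
    print("shift",(r.T@(np.array(t)-o["position"])).round(4))
E
python3 -c "
from h import *
to([.45,-.001,.04])"
```

```text
Traceback (most recent call last):
  File "h.py", line 21, in to
    print("clk",o["clock"].round(2),"pos",o["position"].round(4),"y-axis ang",np.degrees(np.arctan2(r[1,1],r[0,1])).round(2),"tilt",r[:,2].round(4),"F",o["ft_force"].round(1),"w",o["grip_width"].round(3),"q",o["joint_pos"].round(2),"qd",abs(o["joint_velocities"]).max().round(3))
                ^^^^^^^^^^^^^^^^
AttributeError: 'float' object has no attribute 'round'
```

```bash
sed -i 's/o\["\(clock\|grip_width\)"\]\.round/np.float64(o["\1"]).round/g' h.py
python3 -c "
from h import *
to([.45,-.001,.033])"
```

```text
clk 2.1 pos [ 4.479e-01 -2.000e-04  1.857e-01] y-axis ang 68.99 tilt [-0.0051 -0.0012 -1.    ] F [-0.  -0.   0.3] w 1.002 q [-0.55 -0.03  0.44  2.01  0.01  1.17  1.09] qd 0.077
shift [-0.0029  0.0005  0.1527]
```

Emit:
jog_arm(
  steps=[0.0854,-0.001,0,0.03,0,0.0854,-0.001,0,0.07,0,0.0854,-0.001,0,0.105,0,0.0854,-0.001,0,0.135,0,0.0854,-0.001,0,0.15,0,0.0854,-0.001,0,0.155,0,0.0854,-0.001,0,0.155,0,0.03,-0.001,0,0.155,0,0.03,-0.001,0,0.155,0,0.03,-0.001,0,0.155,0],
  grip_force=40,
)

```text
clock: 3.1
position: [0.4513, -0.0004, 0.0341]
ee_rot: [0.182, 0.983, 0.0, 0.001]
ft_force: [0.6, 0.7, 1.1]
grip_width: 0.516
```

```bash
python3 -c "
from h import *
to([.45,-.001,.033])
p,d=manip.camera('side');cv2.imwrite('pics/s1.png',p[:,:,::-1])"
```

```text
clk 3.1 pos [ 4.513e-01 -4.000e-04  3.410e-02] y-axis ang 68.99 tilt [ 1.5e-03  7.0e-04 -1.0e+00] F [0.6 0.7 1.1] w 0.516 q [-0.51  0.22  0.45  2.14 -0.13  0.81  1.22] qd 0.005
shift [ 0.001  -0.001   0.0011]
```

View pics/s1.png

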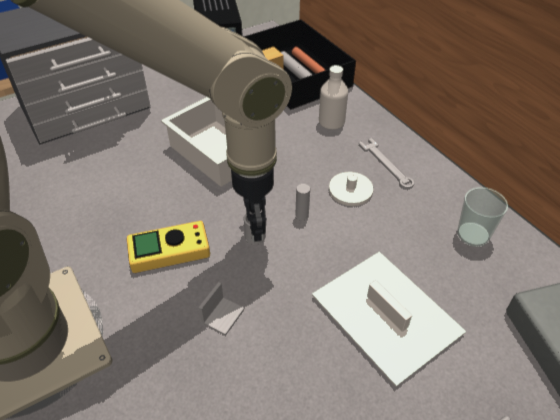

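The pipe is between the fingers at (256,225), and the opening reads about 43 mm, so the grasp holds. Next I lift it and carry it over the tub.

Emit:
jog_arm(
  steps=[0.03,0,0,0,0,0.03,0,0,-0.03,0,0.03,0,0,-0.075,0,0.03,0,0,-0.12,0,0.03,0.008,0.046,-0.12,0,0.03,0.016,0.092,-0.12,0,0.03,0.024,0.138,-0.12,0,0.03,0.031,0.184,-0.12,0,0.03,0.039,0.23,-0.12,0,0.03,0.0465,0.276,-0.12,0],
  grip_force=40,
)

```text
clock: 4.15
position: [0.5061, 0.2755, 0.1533]
ee_rot: [0.182, 0.983, 0.0, -0.0]
ft_force: [1.5, -1.4, -2.4]
grip_width: 0.473
```

```bash
python3 -c "
from h import *
p,d=manip.camera('side');cv2.imwrite('pics/s2.png',p[:,:,::-1])
to([.507,.275,.039])"
```

```text
clk 4.2 pos [0.5053 0.2846 0.153 ] y-axis ang 69.45 tilt [ 1.0e-04  4.3e-03 -1.0e+00] F [-4.9  7.4 -2. ] w 0.476 q [-0.81  0.3   0.27  1.72 -0.09  1.13  0.69] qd 0.095
shift [-0.0051 -0.0089  0.114 ]
```

View pics/s2.png

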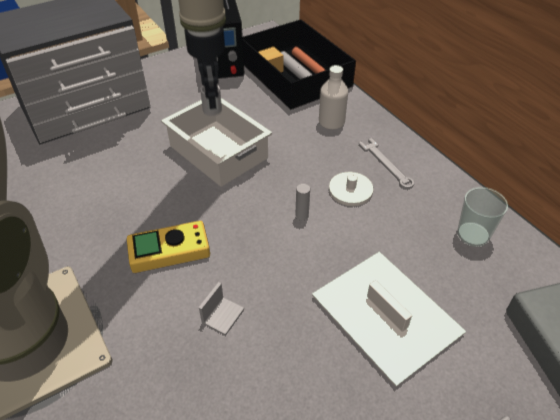

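The pipe is held at about (212,100) above the tub, with the gripper clear of the walls. I'll lower it into the tub.

Emit:
jog_arm(
  steps=[0.03,0,0,0,0,0.03,0,0,0.02,0,0.03,0,0,0.045,0,0.03,0,0,0.07,0,0.03,0,0,0.09,0,0.03,0,0,0.1,0,0.03,0,0,0.107,0,0.03,0,0,0.111,0,0.03,0,0,0.113,0,0.03,0,0,0.113,0],
)

```text
clock: 5.2
position: [0.5066, 0.2738, 0.0408]
ee_rot: [0.182, 0.983, 0.0, 0.0]
ft_force: [-0.0, 0.0, -1.7]
grip_width: 0.475
```

```bash
python3 -c "
from h import *
to([.507,.275,.039])"
```

```text
clk 5.2 pos [0.5066 0.2738 0.0408] y-axis ang 68.98 tilt [ 6.e-04  5.e-04 -1.e+00] F [-0.   0.  -1.7] w 0.475 q [-0.78  0.43  0.25  1.81 -0.13  0.91  0.73] qd 0.004
shift [0.     0.0013 0.0018]
```

Emit:
jog_arm(
  steps=[0.03,0,0,0.0005,0,0.03,0,0,0.001,0,0.03,0,0,0.001,0,0.03,0,0,0.0015,0,0.03,0,0,0.0015,0,0.03,0,0,0.002,0,0.03,0,0,0.002,0,0.03,0,0,0.0025,0,0.03,0,0,0.0025,0,0.03,0,0,0.0025,0],
)

```text
clock: 6.2
position: [0.5065, 0.2738, 0.0392]
ee_rot: [0.182, 0.983, 0.0, -0.0]
ft_force: [-6.1, -2.7, 16.7]
grip_width: 0.471
```

A contact force of 17 N shows the pipe is on the floor of the tub. I'll open the fingers and rise.

Emit:
jog_arm(
  steps=[0.03,0,0,-0.001,0,0.065,0,0,-0.001,0,0.065,0,0,-0.001,0,0.065,0,0,-0.001,0,0.065,0,0,-0.01,0,0.065,0,0,-0.03,0,0.065,0,0,-0.06,0,0.065,0,0,-0.1,0,0.065,0,0,-0.145,0,0.065,0,0,-0.16,0],
)

```text
clock: 7.2
position: [0.508, 0.2744, 0.2034]
ee_rot: [0.183, 0.983, 0.003, 0.002]
ft_force: [0.3, 0.9, 0.7]
grip_width: 0.76
```

```bash
python3 -c "
from h import *
p,d=manip.camera('side');cv2.imwrite('pics/s3.png',p[:,:,::-1])
to([.5538,-.2826,.2])"
```

```text
clk 7.25 pos [0.5083 0.2746 0.2038] y-axis ang 68.97 tilt [ 0.0063  0.0048 -1.    ] F [1.1 1.  1.9] w 0.764 q [-0.82  0.25  0.28  1.67 -0.08  1.22  0.69] qd 0.073
shift [-0.2425 -0.5037  0.0015]
```

View pics/s3.png

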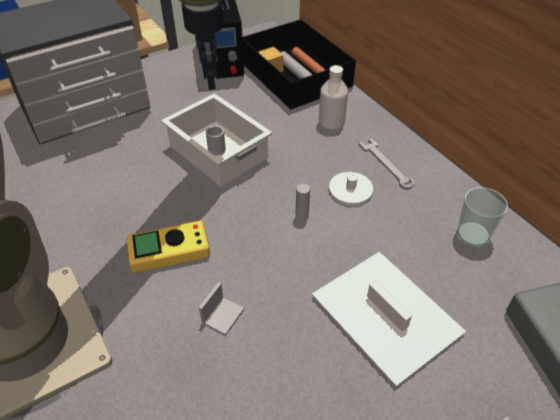

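The pipe is standing upright in the tub at (215,139). Now I move to the lid, turning the tool on the way.

Emit:
jog_arm(
  steps=[0.065,-0.0195,-0.0405,0,0.115,0.065,-0.039,-0.081,0,0.23,0.065,-0.0585,-0.1215,0,0.345,0.065,-0.078,-0.162,0,0.46,0.065,-0.0975,-0.2025,0,0.575,0.065,-0.117,-0.243,0,0.69,0.065,-0.1365,-0.2835,0,0.805,0.065,-0.156,-0.324,0,0.92,0.065,-0.1755,-0.3645,0,1.035,0.065,-0.195,-0.405,0,1.13],
)

```text
clock: 8.25
position: [0.5427, -0.176, 0.1976]
ee_rot: [0.682, 0.731, 0.0, -0.0]
ft_force: [1.5, 1.0, -0.5]
grip_width: 0.761
```

```bash
python3 -c "
from h import *
to([.5538,-.2826,.2])"
```

```text
clk 8.25 pos [ 0.5427 -0.176   0.1976] y-axis ang 3.99 tilt [-1.e-04  3.e-04 -1.e+00] F [ 1.5  1.  -0.5] w 0.761 q [-0.35  0.28  0.69  1.71 -0.19  1.22  0.46] qd 0.64
shift [-0.1071  0.0036 -0.0025]
```

Emit:
jog_arm(
  steps=[0.065,-0.04,0.001,0,0,0.065,-0.08,0.002,0,0,0.065,-0.1095,0.003,0,0,0.065,-0.1095,0.003,0.03,0,0.065,-0.1095,0.003,0.06,0,0.065,-0.1095,0.003,0.09,0,0.065,-0.1095,0.003,0.1,0,0.065,-0.1095,0.003,0.1,0,0.065,-0.1095,0.003,0.1,0,0.065,-0.1095,0.003,0.1,0],
)

```text
clock: 9.25
position: [0.555, -0.2838, 0.0994]
ee_rot: [0.68, 0.733, 0.001, 0.001]
ft_force: [-0.8, 0.1, 0.2]
grip_width: 0.758
```

```bash
python3 -c "
from h import *
p,d=manip.camera('side');cv2.imwrite('pics/s4.png',p[:,:,::-1])
to([.5538,-.2826,.036])"
```

```text
clk 9.3 pos [ 0.555  -0.2836  0.0993] y-axis ang 4.25 tilt [ 2.2e-03 -6.0e-04 -1.0e+00] F [ 0.1 -0.2 -0.3] w 0.76 q [-0.11  0.52  0.67  1.66 -0.36  1.08  0.74] qd 0.007
shift [ 0.0012 -0.0012  0.0633]
```

View pics/s4.png

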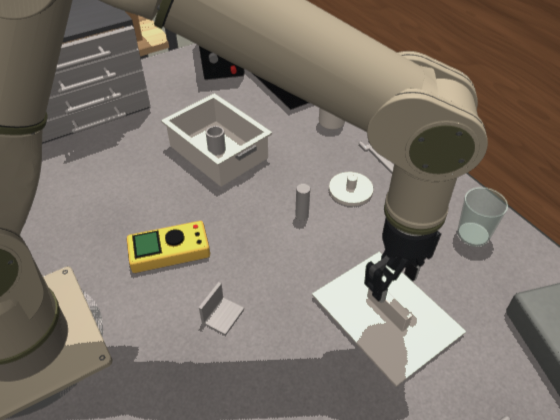

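The fingers straddle the handle at about (390,300). I'll go down and grip.

Emit:
jog_arm(
  steps=[0.065,0.001,-0.001,0.02,0,0.065,0.001,-0.001,0.04,0,0.065,0.001,-0.001,0.055,0,0.065,0.001,-0.001,0.061,0,0.065,0.001,-0.001,0.061,0,0.0,0.001,-0.001,0.061,0,0.0,0.001,-0.001,0.061,0,0.0,0.001,-0.001,0.061,0,0.0,0.001,-0.001,0.061,0,0.0,0.001,-0.001,0.061,0],
  grip_force=70,
)

```text
clock: 10.3
position: [0.5537, -0.2826, 0.0376]
ee_rot: [0.68, 0.733, 0.0, 0.001]
ft_force: [-0.7, 0.6, 7.1]
grip_width: 0.176
```

```bash
python3 -c "
from h import *
to([.5538,-.2826,.036])"
```

```text
clk 10.3 pos [ 0.5537 -0.2826  0.0376] y-axis ang 4.25 tilt [ 1.4e-03 -2.0e-04 -1.0e+00] F [-0.7  0.6  7.1] w 0.176 q [-0.08  0.59  0.63  1.7  -0.41  0.98  0.77] qd 0.001
shift [-0.      0.0001  0.0016]
```

Emit:
jog_arm(
  steps=[0.0,0,0,0,0,0.0,0,0,-0.01,0,0.0,0,0,-0.03,0,0.0,0,0,-0.06,0,0.0,0,0,-0.09,0,0.0,0,0,-0.12,0,0.0,0,0,-0.145,0,0.0,0,0,-0.16,0,0.0,0,0,-0.16,0,0.0,0,0,-0.16,0],
)

```text
clock: 11.3
position: [0.5528, -0.282, 0.1958]
ee_rot: [0.68, 0.733, -0.0, -0.001]
ft_force: [-0.6, -0.4, -2.8]
grip_width: 0.175
```

```bash
python3 -c "
from h import *
p,d=manip.camera('side');cv2.imwrite('pics/s5.png',p[:,:,::-1])
to([.507,.275,.2])"
```

```text
clk 11.35 pos [ 0.5525 -0.2819  0.1953] y-axis ang 4.25 tilt [-2.e-03  9.e-04 -1.e+00] F [-0.3 -0.3 -1.9] w 0.18 q [-0.15  0.42  0.72  1.58 -0.29  1.26  0.69] qd 0.009
shift [ 0.5587 -0.0041 -0.0041]
```

View pics/s5.png

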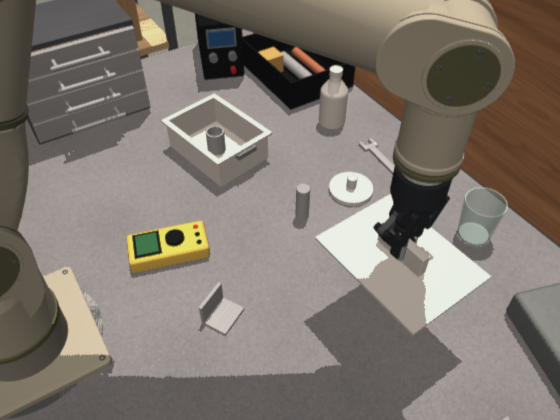

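The lid is held level, centred near (400,262). I'll carry it to the tub.

Emit:
jog_arm(
  steps=[0.0,0.015,0,0,0,0.0,0.045,0,0,-0.01,0.0,0.085,0,0,-0.025,0.0,0.125,-0.001,0,-0.04,0.0,0.165,-0.001,0,-0.055,0.0,0.205,-0.002,0,-0.07,0.0,0.245,-0.002,0,-0.085,0.0,0.285,-0.003,0,-0.1,0.0,0.325,-0.003,0,-0.115,0.0,0.365,-0.003,0,-0.128],
)

```text
clock: 12.35
position: [0.5217, 0.0838, 0.1959]
ee_rot: [0.632, 0.775, -0.0, -0.0]
ft_force: [0.8, -0.3, -3.0]
grip_width: 0.176
```

Emit:
jog_arm(
  steps=[0.0,0.04,0,0,0,0.0,0.08,0,0,0,0.0,0.115,0,0,0,0.0,0.145,0,0,0,0.0,0.17,0,0,0,0.0,0.185,0,0,0,0.0,0.19,0,0,0,0.0,0.19,0,0,0,0.0,0.19,0,0,0,0.0,0.19,0,0,0],
)

```text
clock: 13.35
position: [0.4855, 0.2661, 0.1968]
ee_rot: [0.633, 0.774, -0.0, 0.0]
ft_force: [0.2, 0.2, -1.3]
grip_width: 0.177
```

```bash
python3 - <<'E'
from h import *
for n in("side","top"):
    p,d=manip.camera(n);cv2.imwrite(f'pics/{n}6.png',p[:,:,::-1]);W=cloud(n,d)
    try:
        b=blob(W,(.35,.7,.1,.5,.16,.185),3);r,bx=rect(b);print(n,len(b),np.round(r[0],1),np.round(r[1],1),round(r[2],2),np.median(b[:,2]))
    except Exception as e: print(e)
to([.507,.275,.1045])
E
```

```text
side 4061 [484.  266.9] [168.8 222.6] 11.18 0.17136087654208476
top 4939 [491.9 227.3] [165.6 138. ] 11.25 0.17257883409983688
clk 13.45 pos [0.4854 0.2666 0.1969] y-axis ang 11.49 tilt [ 2.e-04  1.e-04 -1.e+00] F [-0.5 -0.3 -1.3] w 0.176 q [-0.94  0.21  0.41  1.74 -0.09  1.2  -0.31] qd 0.005
shift [0.004  0.0229 0.0924]
```

View pics/side6.png

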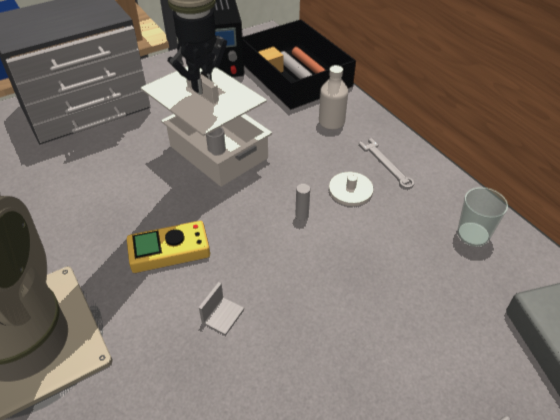

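View pics/top6.png

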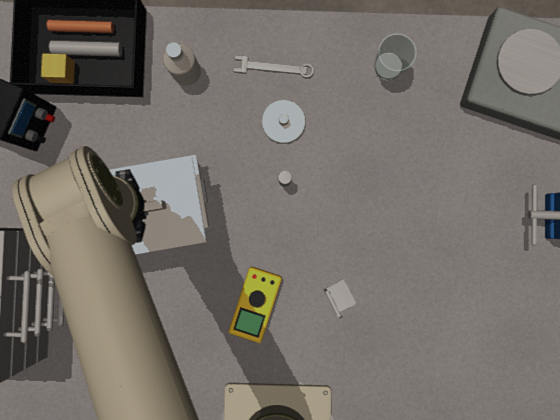

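The lid is level and turned to match the tub, but about 23 mm off in x. That's because the second call ran along the turned axes. I'll correct the offset and lower it part way.

Emit:
jog_arm(
  steps=[0.0,0.002,0.012,0,0,0.0,0.004,0.023,0,0,0.0,0.004,0.023,0,0,0.0,0.004,0.023,0.02,0,0.0,0.004,0.023,0.04,0,0.0,0.004,0.023,0.055,0,0.0,0.004,0.023,0.065,0,0.0,0.004,0.023,0.07,0,0.0,0.004,0.023,0.07,0,0.0,0.004,0.023,0.07,0],
)

```text
clock: 14.45
position: [0.5071, 0.2762, 0.1275]
ee_rot: [0.632, 0.775, 0.0, 0.0]
ft_force: [0.6, -0.1, -1.8]
grip_width: 0.177
```

```bash
python3 - <<'E'
from h import *
for n in("side",):
    p,d=manip.camera(n);cv2.imwrite(f'pics/{n}7.png',p[:,:,::-1]);W=cloud(n,d)
    b=blob(W,(.35,.7,.1,.5,.09,.115),3);r,bx=rect(b);print(n,len(b),np.round(r[0],1),np.round(r[1],1),round(r[2],2),np.median(b[:,2]))
to([.507,.275,.1045])
E
```

```text
side 3745 [505.8 277. ] [170.4 222.3] 12.15 0.10198055385352223
clk 14.5 pos [0.5072 0.2763 0.1276] y-axis ang 11.57 tilt [ 1.e-03  9.e-04 -1.e+00] F [ 1.2  1.2 -2.4] w 0.18 q [-0.91  0.34  0.4   1.75 -0.15  1.08 -0.26] qd 0.001
shift [-0.0012 -0.0005  0.0231]
```

View pics/side7.png

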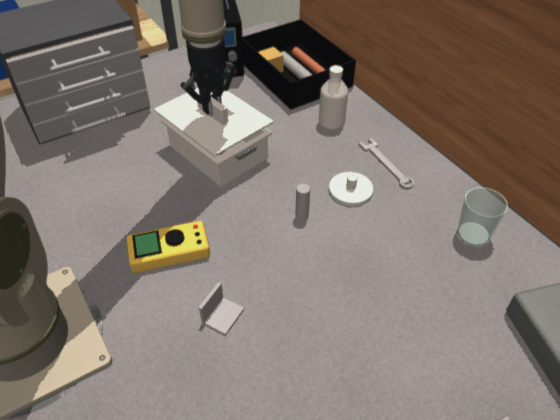

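The lid is over the tub, centred near (213,120), and lines up with it. I'll lower it slowly onto the rim.

Emit:
jog_arm(
  steps=[0.0,-0.001,0,0.005,0,0.0,-0.001,0,0.01,0,0.0,-0.001,0,0.014,0,0.0,-0.001,0,0.017,0,0.0,-0.001,0,0.019,0,0.0,-0.001,0,0.0205,0,0.0,-0.001,0,0.0215,0,0.0,-0.001,0,0.022,0,0.0,-0.001,0,0.0225,0,0.0,-0.001,0,0.0225,0],
)

```text
clock: 15.5
position: [0.507, 0.2751, 0.1046]
ee_rot: [0.632, 0.775, 0.0, -0.0]
ft_force: [-1.7, -0.1, 1.5]
grip_width: 0.176
```

Emit:
jog_arm(
  steps=[0.0,0,0,0.0004,0,0.0,0,0,0.0008,0,0.0,0,0,0.0008,0,0.0,0,0,0.0012,0,0.0,0,0,0.0012,0,0.0,0,0,0.0012,0,0.0,0,0,0.0012,0,0.0,0,0,0.0012,0,0.0,0,0,0.0012,0,0.0,0,0,0.0012,0],
)

```text
clock: 16.5
position: [0.507, 0.2751, 0.1046]
ee_rot: [0.632, 0.775, 0.0, -0.0]
ft_force: [-7.6, -3.4, 13.8]
grip_width: 0.174
```

The lid is resting on the rim: there is 14 N of contact force and z no longer changes. I'll release it and rise.

Emit:
jog_arm(
  steps=[0.0,0,0,-0.0008,0,0.0,0,0,-0.0008,0,0.045,0,0,-0.001,0,0.045,0,0,-0.001,0,0.045,0,0,-0.002,0,0.045,0,0,-0.01,0,0.045,0,0,-0.03,0,0.045,0,0,-0.06,0,0.045,0,0,-0.1,0,0.045,0,0,-0.14,0],
)

```text
clock: 17.5
position: [0.5067, 0.2748, 0.245]
ee_rot: [0.632, 0.775, -0.0, 0.0]
ft_force: [-0.3, 1.1, -0.1]
grip_width: 0.527
```

Emit:
jog_arm(
  steps=[0.045,0,0,0,0,0.045,-0.04,0,0,0,0.045,-0.08,0,0,0,0.045,-0.12,0,0,0,0.045,-0.16,0,0,0,0.045,-0.2,0,0,0,0.045,-0.24,0,0,0,0.045,-0.28,0,0,0,0.045,-0.3,0,0,0,0.045,-0.3,0,0,0],
)

```text
clock: 18.5
position: [0.5672, -0.0229, 0.2435]
ee_rot: [0.634, 0.773, -0.0, 0.001]
ft_force: [0.8, 0.0, 0.3]
grip_width: 0.527
```

```bash
python3 - <<'E'
from h import *
for n in("side","top"):
    p,d=manip.camera(n);cv2.imwrite(f'pics/{n}8.png',p[:,:,::-1]);W=cloud(n,d)
    b=blob(W,(.35,.7,.1,.5,.074,.09),3);r,bx=rect(b);print(n,len(b),np.round(r[0],1),np.round(r[1],1),round(r[2],2),'z',np.percentile(b[:,2],[5,50,95]).round(4))
    A=np.c_[b[:,:2],np.ones(len(b))];print("slope",np.linalg.lstsq(A,b[:,2],rcond=None)[0].round(4))
to([.507,.275,.1045])
E
```

```text
side 4077 [505.  276.2] [168.7 222.8] 10.96 z [0.0765 0.0791 0.0818]
slope [0.     0.0013 0.0788]
top 7803 [505.7 274.5] [165.5 216.4] 11.56 z [0.0768 0.0803 0.0838]
slope [-0.0012 -0.0004  0.081 ]
clk 18.6 pos [ 0.5671 -0.0185  0.2431] y-axis ang 11.55 tilt [-0.e+00  4.e-04 -1.e+00] F [ 0.   0.7 -0. ] w 0.527 q [-0.57  0.23  0.61  1.65 -0.13  1.3   0.27] qd 0.022
shift [ 2.996e-01 -1.000e-04  1.387e-01]
```

View pics/side8.png

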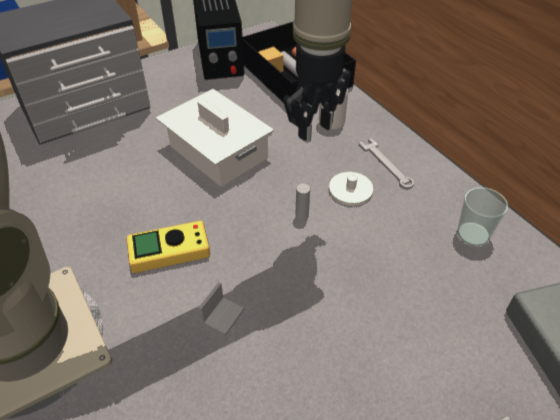

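View pics/top8.png

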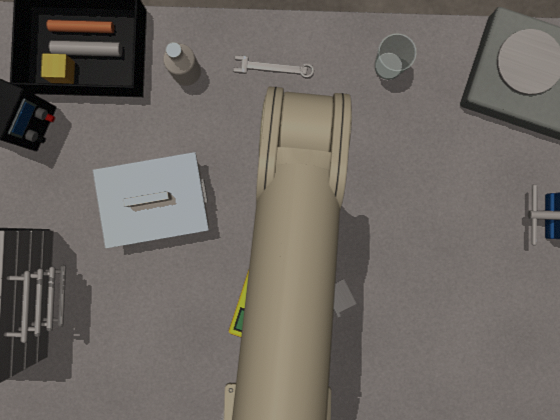

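The lid sits flat and square on the tub, at about (150,200) in the top view and (214,130) in the side view. Its top is at 80 mm with no measurable slope, and the arm is clear of it.

```bash
python3 -c "
from workcell import manip
print(manip.hand_in())"
```

```text
the job is handed in; nothing more can be done
None
```

The pipe is in the tub and the tub's own lid is on it, fully down and square. I handed the job in at about 18.6 s.

**Pipe:** I set it upright on the tub floor with about 17 N of contact before letting go. The side camera showed it still standing after I released it.

**Lid:** I lowered it by its handle until z stopped changing at about 14 N, then released it and moved the arm clear.

| Final check (top camera) | Measured | Expected |
|---|---|---|
| Height of lid top | 80.3 mm | 80 mm when seated |
| Slope of the plate | about 0.001 | 0 |
| Lid yaw | 11.6° | 11.5° (tub yaw) |
| Lid centre (x, y) | (505.7, 274.5) mm | about (507, 275) mm (tub centre) |

- **Side camera:** its final figures were a little different: lid top 79.1 mm, yaw 11.0° and centre (505, 276) mm. These agree with the top camera within the calibration error.
- **Mid-task correction:** while carrying the lid I ended up about 23 mm off in x, and I fixed that before lowering it.
- **Checks:** none failed. The pipe can't be seen under the lid, so its final state rests on the view taken before the lid went on.

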